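# Refit the grinder's burr carrier and cam-lock it

## Robot

A 6-joint arm with a two-finger parallel gripper is mounted at the origin on the work surface. World frame = base frame: x ahead of the robot, y to its left, z up, the work surface at z = 0. Lengths are in m, angles in rad, forces in N, time in s.
With the tool pointing down it reaches from about 0.35 to 0.85 m from the base axis. Payload 8.1 kg.
Tool frame: the origin (TCP) lies midway between the tips of the shut fingers; the grasp point (between the pads) lies 19 mm behind it; z points along the fingers, x is the direction in which the jaws open and shut, and the axes are right-handed (so a half turn about z gives the same grasp; the last joint's range is limited). The gripper opens to 93 mm and grips with 3 to 60 N. Pads are 15 mm wide; open, the fingers measure 128 mm over their backs; the gripper's body (75 mm by 188 mm) begins 65 mm behind the grasp point.
Start: joints at [1.131, 0.13, 1.488, -0, 1.523, -0.085], TCP at [0.208, 0.563, 0.219] pointing down, gripper open.
Joint ranges: [-2.96, 2.96], [-0.89, 2.26], [0.02, 2.5], [-1.34, 4.48], [0, 2.73], [-2.66, 2.66]. Speed limits (rad/s): [2.39, 2.39, 2.79, 3.14, 3.14, 3.14].

## Interface

Orientations are given as a unit quaternion [w, x, y, z].
In Python, from rig import r, eyes, ticket gives the robot as it stands. The module is installed in compiled form; this text tells all that it offers.
- The arm moves only by the tool arm_command, never from a script. Its argument "motion" is a list of rows, each a list of 2 entries, a list of its own where there are three numbers: the shift along the tool's x, y, z in mm, then the turn about the tool's z in rad. In form: [[[x, y, z], twist], ...]. A call has 1 to 12 rows; each row shifts and turns the commanded pose from where the row before left it, along the tool's axes as they then stand; what a row does not reach is not made up. A row lasts 1/12 s, in which the tool goes at most 41.7 mm and 7.16 degrees, less where a joint would pass 70% of its speed; a pose out of reach is approached as far as the arm can. A call is refused whole if a number of a shift passes 41.7 or a number of a turn 0.125, either way. A call with a gripper value outside its range is refused whole. "jaw" is the opening in per cent of the stroke, from 0 (shut) to 100 (fully open), set as the call begins (left out, the last holds). The fingers move at their own pace and stop on an object; "force" is the grip in N (left out, the last holds). Time passes only in rows, so rows that do not move let the fingers close. It gives the time, the measured TCP pose, the force and the opening at its end, in the units of the state.
- r.sense(): the state, without advancing time (a new reading comes with each control period).
- eyes.grab_frame(name): name is "scene" or "top" or "wrist"; returns a dict with "image" (400x640x3 uint8, blue, green, red), "fx", "fy", "cx", "cy" (pixels), "k1" (the pictures are not rectified: a ray, as slopes to the right and down, at radius r is drawn at 1 + k1 r^2 times it, then the intrinsics apply), "rvec" (rotation vector, rad) and "tvec" (3), from world to camera coordinates, as OpenCV has them. Camera axes: x right, y down, z forward; pixel columns grow to the right and rows downward; lengths in m; the calibration is good to about 2 mm. A picture is of the moment at which its call begins. There is no depth.
- ticket.hand_in(): hands the job in, once; it reports no verdict.
The state is a dict: "time_s": time; "qpos": joint angles; "qvel": joint speeds; "joint_efforts": joint torques, N m; "ee_pos": TCP position; "ee_rot": TCP orientation; "ft_force": force on the tool from outside, world axes, zero at the start; "moment": the same for the moment, N m; "width": finger opening in m.
Only numpy, scipy, OpenCV 4.12 (cv2) and the standard library are available. Lean on these libraries where they do the work, as an engineer would, in place of code of your own. Each camera call takes 0.05 s, during which the arm holds its last target.

## Task

Put the loose steel burr carrier back into the round seat of the low white grinder head, gently and fully home. Then turn the cam knob beside it clockwise until the sprung index pin drops into the cam's notch, stop there without forcing the pin up the far shoulder, and let go; leave the other things on the bar where they are.

Things in the scene. Friction and masses are not known exactly. Their poses are not given: they have to be found in the camera images.
- carrier: Burr carrier: loose steel disc, about 0.35 kg, standing on the bar. Origin: centre of its underside, z up its axis; round, so yaw does not matter. From below: spigot 58 mm in diameter, 14 mm tall (lowest 2 mm stepped in to 55 mm); flange 72 mm in diameter from 14 to 22 mm; round grip boss 26 mm in diameter from 22 to 56 mm height.
- seat (a point): Centre of the seat's mouth in the top plate (160 x 260 mm, 70 mm above the bar) of the fixed low white grinder head. z up; the cam knob's axis is at y = -110 mm in this frame. Round hole 61 mm wide, 18 mm deep: the carrier's spigot goes in and its flange rests on the plate, the carrier's origin then 14 mm below this point.
- cam_grip (a point): Grip point of the cam knob, on its upright axis, 43 mm above the plate. x runs along the black grip bar (48 mm long, 14 mm thick, 30 mm tall: from 18 mm below to 12 mm above this point); z up. Turns clockwise seen from above. The notch comes 0.35 to 1.4 rad clockwise of the start; just where differs each time, as the pin's bracket is set differently around the cam.
- holddown_tip (a point): Tip of the knob's hold-down arm, 88 mm from the knob's axis on the bar's +x side, at its underside, 11 mm above the plate; arm 18 mm wide, 5 mm thick, with a 44 mm wide shoe at its tip. It turns with the knob and swings over the carrier's flange (top 8 mm above the plate when home); a carrier that is not home blocks it.
- cam_disc (a point): Knob's axis at the level of the plate. Steel cam disc, 27 to 37 mm in radius, 3 to 15 mm above the plate, turning with the bar. Turning along its rim takes under 0.06 N m; then the pin drops into the notch. The notch's far side is a shoulder of about 45 degrees, 10 mm high, that resists with 0.1 to 0.2 N m but can be climbed if forced.
- index_pin (a joint): Outward travel (m) of the sprung pin (6 mm) that presses on the cam's edge with 3 to 5 N from the side away from the seat, in a dark bracket 18 mm tall. 0.004 to 0.005 while it rides on the rim, about 0.001 when dropped in the notch, over 0.0055 when forced (do not) up the shoulder. Dropping in, it pulls the cam on by itself (0.1 N m or more); let go then, the cam stays in the notch.
- tamper: Bystander: coffee tamper standing on the bar, steel foot 58 mm in diameter and 22 mm tall, round dark wooden handle, 90 mm tall in all. Its place and the carrier's are swapped at random. Origin: centre of its underside.
- pitcher: Bystander: steel milk pitcher, 90 mm in diameter, 105 mm tall, open. Origin: centre of its underside.
- cup: Bystander: white cup with a handle, 72 mm in diameter, 60 mm tall. Origin: centre of its underside.
- bean_jar: Bystander: closed amber jar, 84 mm in diameter, 150 mm tall. Origin: centre of its underside.
- portafilter: Bystander: portafilter lying down, steel bowl 66 mm in diameter and 30 mm tall, black handle 190 mm out along its -x. Origin: underside of the bowl.
- brush: Bystander: cleaning brush 170 mm long, lying beyond the right-hand place. Origin: underside at mid length.
Not all that is in view belongs to the job. What is shaped like the carrier but blue is not meant.

How it is judged:
On the way, in this order (a step that is already met when the one before it is completed fails the run):
1. the burr carrier is fully home in its seat (horizontal distance between carrier and seat below 0.004 m and z of carrier in the frame of seat below -0.0122 m and angle between carrier's own z axis and vertical below 0.06 rad), for 0.2 s.
2. the index pin has dropped into the notch with the carrier home (all of step 1 and value of joint index_pin below 0.0025 m), for 0.2 s.
At the end, for the whole second after the job is handed in: The carrier sits in the seat (axis within 4 mm of the seat's centre, origin at least 12.2 mm below the plate surface, upright within 0.06 rad) and rests; the index pin is at the bottom of the notch (travel under 2.5 mm) and stays there (all of step 2 and linear speed of carrier below 0.02 m/s); the robot touches nothing.
It fails at once if the pin is forced up the shoulder past the notch (travel over 6 mm) (value of joint index_pin above 0.006 m).
It fails at once if the carrier is rammed, pressed or dropped on the grinder with more than 45 N (contact force between carrier and grinder above 45 N).
It fails at once if another thing on the bar is moved more than 30 mm (distance of any of tamper, pitcher, cup, bean_jar, portafilter, brush from where it was at the start of the episode above 0.03 m).
It also fails if it takes over 72 s, if anything falls off the work surface, if the arm or the gripper's body presses on something with over 40 N, if the wrist force passes 120 N, or if a joint passes its speed limit or range.

## Working session

There is one attempt and no reset: what is moved stays moved. The work goes in short steps, Python scripts to look and compute and a tool call to move; the robot and the scene stay as the last step left them, time stands still between calls to the robot, and variables do not carry over. Pictures are saved under pics/ and viewed, and the job is handed in when it is done.

Besides the shell and the picture viewer there is one more tool, called after ">>>" by a JSON object that holds its "name" and its "arguments", one argument or row to a line. arm_command: Moves the arm, as the interface text tells. Its arguments: {"type":"object","properties":{"motion":{"type":"array","items":{"type":"array"}},"jaw":{"type":"number"},"force":{"type":"number"}},"required":["motion"]}

```bash
mkdir -p pics; cat > h.py <<'E'
import numpy as np, cv2
from rig import r, eyes, ticket
def grab(n,fn=None):
    f=eyes.grab_frame(n)
    if fn: cv2.imwrite('pics/'+fn,f['image'])
    np.save('/tmp/'+n+'.npy',f,allow_pickle=True)
    return f
def load(n): return np.load('/tmp/'+n+'.npy',allow_pickle=True).item()
def ray(f,u,v):
    xd=(u-f['cx'])/f['fx'];yd=(v-f['cy'])/f['fy']
    x,y=xd,yd
    for _ in range(20):
        s=1+f['k1']*(x*x+y*y);x,y=xd/s,yd/s
    R,_=cv2.Rodrigues(np.array(f['rvec'],float));t=np.array(f['tvec'],float).ravel()
    return -R.T@t, R.T@np.array([x,y,1.])
def onz(f,u,v,z):
    c,d=ray(f,u,v); return c+d*(z-c[2])/d[2]
def proj(f,p):
    R,_=cv2.Rodrigues(np.array(f['rvec'],float));t=np.array(f['tvec'],float).ravel()
    q=R@np.array(p,float)+t;x,y=q[0]/q[2],q[1]/q[2];s=1+f['k1']*(x*x+y*y)
    return np.array([x*s*f['fx']+f['cx'],y*s*f['fy']+f['cy']])
E
python3 - <<'E'
from h import *
for n in('scene','top','wrist'):
    f=grab(n,n+'0.png'); print(n,ray(f,320,200),f['k1'],f['fx'])
print(r.sense())
E
```

```text
scene (array([ 1.1593898 , -0.76890561,  1.07565692]), array([-0.43743176,  0.56197827, -0.70212503])) -0.03453070295581973 504.40537939426144
top (array([ 0.34247893, -0.01362722,  1.46091633]), array([ 0.13926933,  0.01252746, -0.99021168])) -0.0701517029568291 401.4760986807865
wrist (array([0.13591989, 0.58762036, 0.38530394]), array([ 0.2655269 , -0.10362538, -0.9585652 ])) 0.013325047799934105 345.8506404134469
{'time_s': 0.15, 'qpos': array([ 1.13062073e+00,  1.31013369e-01,  1.48901900e+00, -1.64272561e-07,
        1.52297106e+00, -8.54171070e-02]), 'qvel': array([-0.00037237, -0.00178339, -0.00237949, -0.00011563,  0.00322207,
        0.00082882]), 'joint_efforts': array([ 1.06463627e-03, -5.60486126e+01, -4.92328656e+01,  7.68459798e-02,
        3.07959435e-02, -1.42427130e-04]), 'ee_pos': array([0.2082249 , 0.56225565, 0.21781862]), 'ee_rot': array([ 3.52157901e-04,  8.20781098e-01,  5.71242410e-01, -6.11197795e-04]), 'ft_force': array([-0.44313507,  0.61663381, -0.06774532]), 'moment': array([ 0.01027604,  0.01415853, -0.01627153]), 'width': 0.09290255824127357}
```

View pics/scene0.png

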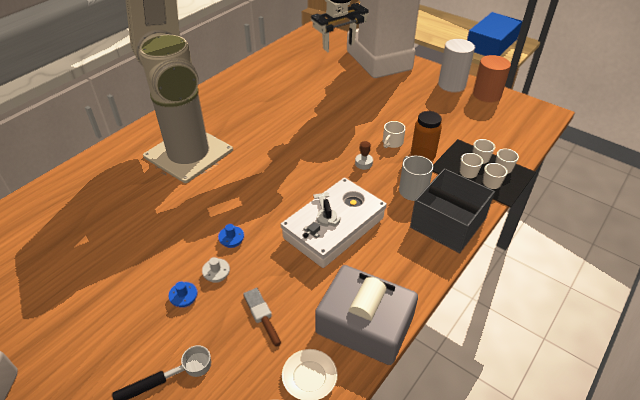

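View pics/top0.png

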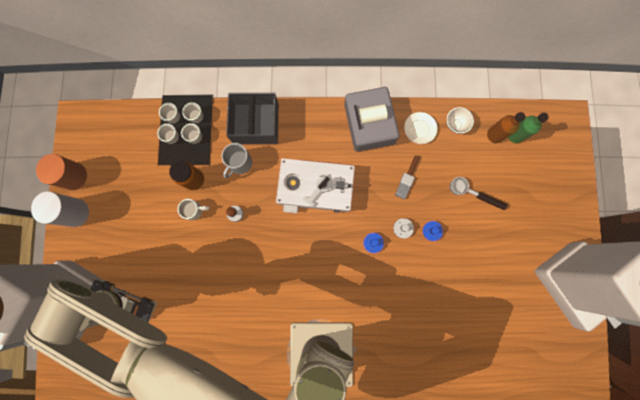

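View pics/wrist0.png

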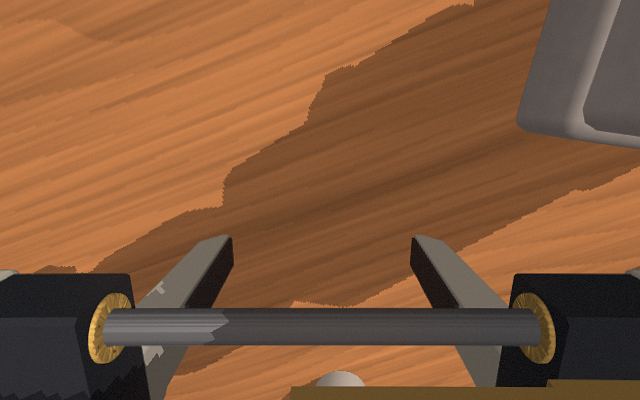

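In the top view the grinder is at (316,185). The disc with a boss appears three times: steel at (404,228), blue at (374,242) and blue at (433,230). The scene view has them at (215,270), (231,236) and (183,294). The tamper is at (235,213). The steel one fits the description, and I'll confirm it in an enlarged crop.

```bash
python3 - <<'E'
from h import *
t=load('top')['image'];s=load('scene')['image']
a=cv2.resize(t[205:260,345:455],(800,400),interpolation=cv2.INTER_CUBIC)
cv2.imwrite('pics/c1.png',a)
cv2.imwrite('pics/c2.png',cv2.resize(t[150:220,265:365],(800,560),interpolation=cv2.INTER_CUBIC))
cv2.imwrite('pics/c3.png',cv2.resize(s[165:315,160:400],(800,500),interpolation=cv2.INTER_CUBIC))
E
```

```text
(no output)
```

View pics/c1.png

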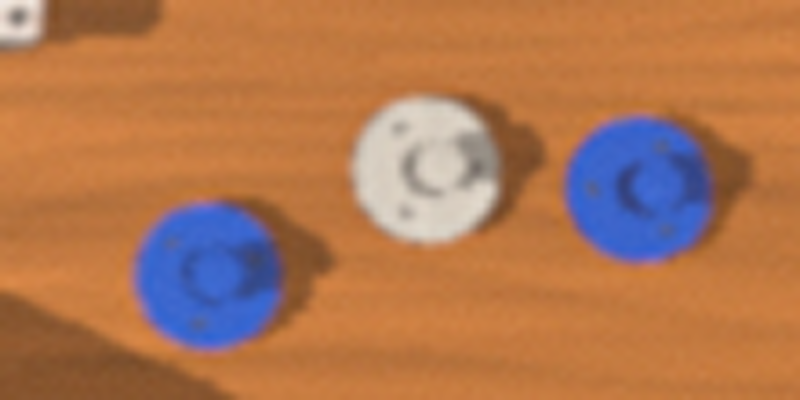

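View pics/c2.png

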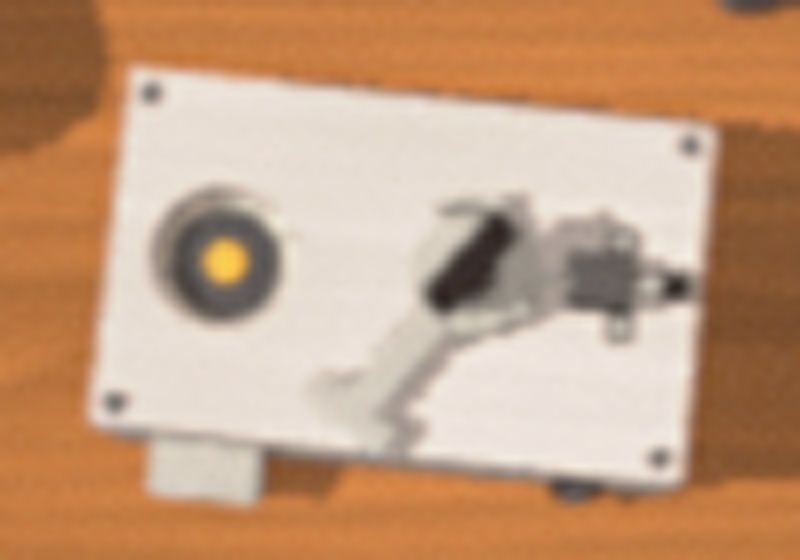

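View pics/c3.png

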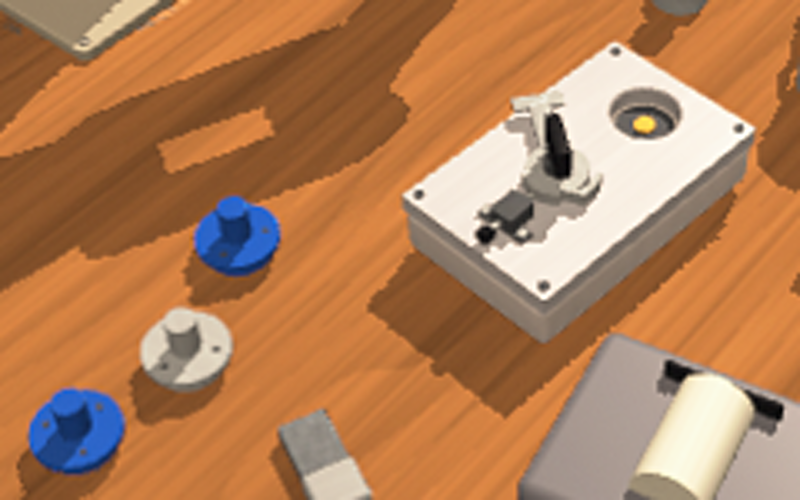

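The steel (grey-white) carrier is the middle one, with blue look-alikes on either side. The knob's black grip bar points at the front-left, and the hold-down arm points toward the robot. The pin bracket is on the right.

```bash
cat > m.py <<'E'
from h import *
def flange(n,blue=False):
    f=load(n);im=f['image'];hsv=cv2.cvtColor(im,cv2.COLOR_BGR2HSV)
    return f,hsv
f=load('top');hsv=cv2.cvtColor(f['image'],cv2.COLOR_BGR2HSV)
gray=((hsv[...,1]<60)&(hsv[...,2]>90)).astype(np.uint8)
blue=((hsv[...,0]>100)&(hsv[...,0]<130)&(hsv[...,1]>120)).astype(np.uint8)
def comp(m,box,f,z,name):
    mm=np.zeros_like(m);x0,x1,y0,y1=box;mm[y0:y1,x0:x1]=m[y0:y1,x0:x1]
    mm=cv2.morphologyEx(mm,cv2.MORPH_CLOSE,np.ones((5,5)))
    cs,_=cv2.findContours(mm,cv2.RETR_EXTERNAL,cv2.CHAIN_APPROX_NONE);c=max(cs,key=cv2.contourArea)
    w=np.array([onz(f,u,v,z)[:2] for u,v in c[:,0]],np.float32)
    (cx,cy),rad=cv2.minEnclosingCircle(w);el=cv2.fitEllipse(w*1000)
    print(name,'circ',cx,cy,rad,'ell',el[0],el[1]);return c
if __name__=='__main__':
    comp(gray,(385,420,210,245),f,.022,'carrier top')
    comp(blue,(360,388,228,256),f,.022,'blueL'); comp(blue,(420,448,216,245),f,.022,'blueR')
    c=comp(gray,(270,360,150,218),f,.07,'plate')
    g=load('top')
    # screws from c2 crop coordinates
    for n,(u,v) in dict(tl=(151,93),tr=(690,146),bl=(115,402),br=(659,458),seat=(222,257),gold=(226,261),barA=(500,220),barB=(435,300)).items():
        z={'gold':.052,'barA':.125,'barB':.125}.get(n,.07)
        print(n,onz(g,265+(u+.5)/8-.5,150+(v+.5)/8-.5,z))
    s=load('scene');k=240/800
    for n,(u,v) in dict(tl=(616,51),tr=(543,286),bl=(418,194),far=(739,128),seat=(646,113)).items():
        print('scene',n,onz(s,160+(u+.5)*k-.5,165+(v+.5)*.3-.5,.07))
E
python3 m.py
```

```text
carrier top circ 0.44402337074279785 -0.29517704248428345 0.03596937283873558 ell (443.6522216796875, -294.36700439453125) (67.53128051757812, 67.62318420410156)
blueL circ 0.39201241731643677 -0.1864941269159317 0.034241240471601486 ell (391.8123779296875, -185.9961700439453) (64.51309967041016, 65.14048767089844)
blueR circ 0.4335697293281555 -0.4002092480659485 0.03488656133413315 ell (434.0790100097656, -399.6995849609375) (64.45274353027344, 66.33002471923828)
plate circ 0.5941007137298584 0.021100308746099472 0.1494644433259964 ell (590.9652709960938, 24.335891723632812) (193.18862915039062, 306.7154846191406)
tl [0.67727354 0.13417888 0.07      ]
tr [ 0.65320163 -0.10481929  0.07      ]
bl [0.53869957 0.14786002 0.07      ]
br [ 0.51414384 -0.09010836  0.07      ]
seat [0.60322609 0.10169568 0.07      ]
gold [0.6047861  0.10137957 0.052     ]
barA [ 0.60884766 -0.02047406  0.125     ]
barB [0.57447067 0.00695963 0.125     ]
scene tl [0.53801705 0.14707635 0.07      ]
scene tr [ 0.65197172 -0.10624944  0.07      ]
scene bl [ 0.51225288 -0.09212783  0.07      ]
scene far [0.67694134 0.13270017 0.07      ]
scene seat [0.60437248 0.09916662 0.07      ]
```

The top and scene views agree to about 2 mm. Carrier is near (0.443, -0.295), the seat near (0.604, 0.100), and the grinder yaw is about -0.1 rad. First I turn the tool so its x axis lies along world x.

>>> {"name": "arm_command", "arguments": {
  "motion": [
    [[0,0,0],0.1217],
    [[0,0,0],0.1217],
    [[0,0,0],0.1217],
    [[0,0,0],0.1217],
    [[0,0,0],0.1217],
    [[0,0,0],0.1217],
    [[0,0,0],0.1217],
    [[0,0,0],0.1217],
    [[0,0,0],0.1217],
    [[0,0,0],0.1217]
  ],
  "jaw": 65
}}

```text
time_s: 0.98
ee_pos: [0.2083, 0.5624, 0.2182]
ee_rot: [0.0, 1.0, -0.004, -0.0]
ft_force: [-0.6, -0.6, 0.6]
width: 0.0607
```

>>> {"name": "arm_command", "arguments": {
  "motion": [
    [[25,30,0],0],
    [[25,30,0],0],
    [[25,30,0],0],
    [[25,30,0],0],
    [[25,30,0],0],
    [[25,30,0],0],
    [[25,30,0],0],
    [[20,35,0],0],
    [[10,35,0],0],
    [[0,35,0],0],
    [[0,35,0],0],
    [[0,35,0],0]
  ]
}}

```text
time_s: 1.98
ee_pos: [0.4127, 0.1757, 0.2182]
ee_rot: [0.0, 1.0, -0.001, -0.0]
ft_force: [0.6, -0.3, 1.0]
width: 0.0604
```

>>> {"name": "arm_command", "arguments": {
  "motion": [
    [[0,38,0],0],
    [[0,38,0],0],
    [[0,38,0],0],
    [[0,38,0],0],
    [[0,38,0],0],
    [[0,38,0],0],
    [[0,38,0],0],
    [[0,38,0],0],
    [[0,38,0],0],
    [[10,38,0],0],
    [[10,30,0],0],
    [[5,30,0],0]
  ]
}}

```text
time_s: 2.98
ee_pos: [0.4377, -0.2647, 0.2183]
ee_rot: [-0.0, 1.0, -0.001, 0.0]
ft_force: [0.5, 0.5, 0.2]
width: 0.0606
```

```bash
python3 - <<'E'
from h import *
f=grab('wrist','w1.png'); print(r.sense()['ee_pos'],proj(f,[.4437,-.2947,.056]),proj(f,[.4437,-.2947,.022]))
E
```

```text
[ 0.43755944 -0.26887174  0.21792731] [327.54289383 207.21433435] [327.04058481 197.74196008]
```

View pics/w1.png

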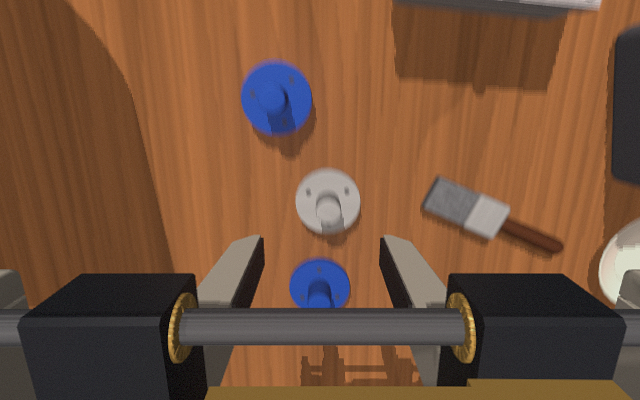

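The wrist view shows the steel carrier at (328,202) with the blue ones above at (277,98) and below at (320,285).

```bash
python3 - <<'E'
from h import *
from m import comp
f=load('wrist');hsv=cv2.cvtColor(f['image'],cv2.COLOR_BGR2HSV)
g=((hsv[...,1]<70)&(hsv[...,2]>90)).astype(np.uint8)
comp(g,(285,372,155,245),f,.022,'wrist flange')
print(onz(f,328,207,.056))
cv2.imwrite('pics/c4.png',cv2.resize(f['image'][150:250,270:390],(720,600),interpolation=cv2.INTER_CUBIC))
E
```

```text
wrist flange circ 0.44432976841926575 -0.2992197871208191 0.03735363110899925 ell (444.2148132324219, -299.15240478515625) (70.71404266357422, 73.17472076416016)
[ 0.44415682 -0.29447535  0.056     ]
```

View pics/c4.png

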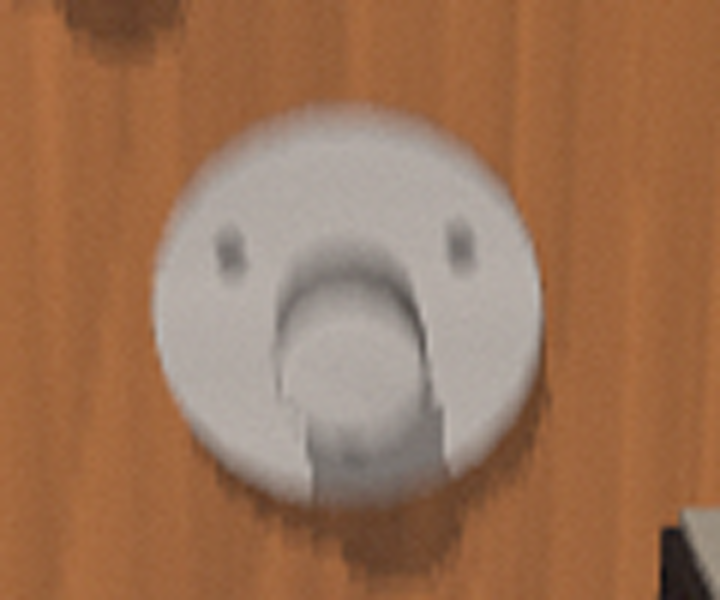

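```bash
python3 - <<'E'
from h import *
from m import comp
f=grab('wrist','w2.png');hsv=cv2.cvtColor(f['image'],cv2.COLOR_BGR2HSV)
g=((hsv[...,1]<70)&(hsv[...,2]>90)).astype(np.uint8)
comp(g,(285,372,155,245),f,.022,'wrist flange')
print(r.sense()['ee_pos'])
cv2.imwrite('pics/c5.png',cv2.resize(f['image'][150:250,270:390],(720,600),interpolation=cv2.INTER_CUBIC))
for p in ([.444,-.295,.056],[.444,-.299,.056]): print((proj(f,p)-[270,150])*6)
E
```

```text
wrist flange circ 0.4435312747955322 -0.295440673828125 0.03642433509230614 ell (443.5244140625, -295.5267028808594) (70.35946655273438, 71.80342102050781)
[ 0.43720777 -0.26617972  0.21778386]
[348.74323455 319.08681875]
[348.68499698 342.00994899]
```

View pics/c5.png

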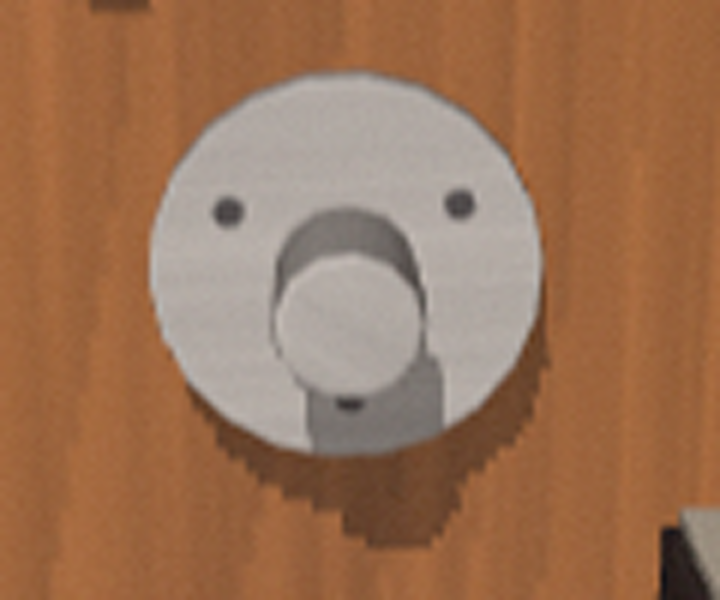

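The still frame is sharp, and the carrier is at (0.4436, -0.2957) with the right flange radius of 36 mm. Now I descend.

>>> {"name": "arm_command", "arguments": {
  "motion": [
    [[6.5,29.5,0],0],
    [[0,0,30],0],
    [[0,0,30],0],
    [[0,0,30],0],
    [[0,0,30],0],
    [[0,0,30],0],
    [[0,0,20],0],
    [[0,0,12],0],
    [[0,0,8],0],
    [[0,0,0],0],
    [[0,0,0],0],
    [[0,0,0],0]
  ]
}}

```text
time_s: 4.08
ee_pos: [0.4452, -0.2929, 0.0304]
ee_rot: [0.001, 1.0, -0.0, 0.001]
ft_force: [-0.1, 0.3, 0.4]
width: 0.0606
```

>>> {"name": "arm_command", "arguments": {
  "motion": [
    [[0,0,0],0],
    [[0,0,0],0]
  ]
}}

```text
time_s: 4.25
ee_pos: [0.4449, -0.2928, 0.03]
ee_rot: [0.001, 1.0, -0.001, 0.001]
ft_force: [0.0, -0.3, 0.9]
width: 0.0606
```

>>> {"name": "arm_command", "arguments": {
  "motion": [
    [[-1.3,2.8,2.5],0],
    [[0,0,0],0],
    [[0,0,0],0]
  ]
}}

```text
time_s: 4.5
ee_pos: [0.4426, -0.295, 0.0261]
ee_rot: [-0.0, 1.0, -0.001, -0.0]
ft_force: [-0.5, 0.0, 0.9]
width: 0.061
```

>>> {"name": "arm_command", "arguments": {
  "motion": [
    [[0,0,0],0],
    [[0,0,0],0],
    [[0,0,0],0],
    [[0,0,0],0],
    [[0,0,0],0],
    [[0,0,0],0],
    [[0,0,0],0],
    [[0,0,0],0],
    [[0,0,0],0]
  ],
  "jaw": 0,
  "force": 25
}}

```text
time_s: 5.25
ee_pos: [0.4429, -0.2949, 0.0262]
ee_rot: [0.0, 1.0, -0.0, 0.0]
ft_force: [1.3, 0.1, -0.2]
width: 0.0252
```

Width is 25.2 mm, so the boss is gripped. I lift it and carry it to a vantage point beyond the seat.

>>> {"name": "arm_command", "arguments": {
  "motion": [
    [[0,0,-10],0],
    [[0,0,-20],0],
    [[0,0,-30],0],
    [[0,0,-35],0],
    [[0,0,-35],0],
    [[0,0,-35],0],
    [[0,0,-25],0],
    [[10,-20,-10],0],
    [[15,-35,0],0],
    [[15,-35,0],0],
    [[15,-35,0],0],
    [[15,-35,0],0]
  ]
}}

```text
time_s: 6.25
ee_pos: [0.5127, -0.1334, 0.2266]
ee_rot: [-0.0, 1.0, -0.001, -0.0]
ft_force: [0.5, -1.3, -3.4]
width: 0.0256
```

>>> {"name": "arm_command", "arguments": {
  "motion": [
    [[15,-35,0],0],
    [[15,-35,0],0],
    [[15,-35,0],0],
    [[15,-35,0],0],
    [[15,-35,0],0],
    [[15,-35,0],0],
    [[0,-35,0],0],
    [[0,-35,0],0],
    [[0,-25,0],0],
    [[0,-15,0],0],
    [[0,-8,0],0],
    [[0,0,0],0]
  ]
}}

```text
time_s: 7.25
ee_pos: [0.6029, 0.1939, 0.2261]
ee_rot: [0.0, 1.0, 0.0, -0.0]
ft_force: [-0.5, -0.2, -2.5]
width: 0.0258
```

>>> {"name": "arm_command", "arguments": {
  "motion": [
    [[0,0,0],0],
    [[0,0,0],0],
    [[0,0,0],0]
  ]
}}

```text
time_s: 7.5
ee_pos: [0.6035, 0.1913, 0.2263]
ee_rot: [0.0, 1.0, -0.001, 0.0]
ft_force: [-0.4, 1.1, -2.3]
width: 0.0255
```

```bash
python3 - <<'E'
from h import *
f=grab('wrist','w3.png'); print(r.sense()); print(proj(f,[.604,.1005,.07]))
E
```

```text
{'time_s': 7.55, 'qpos': array([ 2.26391891e-01,  2.16548172e-01,  1.37825132e+00, -3.28275781e-04,
        1.54678379e+00,  2.29240702e-01]), 'qvel': array([ 0.00402543,  0.00052602, -0.00063979,  0.00223664, -0.00081806,
        0.00200669]), 'joint_efforts': array([ 2.27911281e-01, -6.23749709e+01, -5.09978700e+01,  8.51021195e-02,
        3.66267821e-03, -1.22340626e-02]), 'ee_pos': array([0.60350243, 0.19142472, 0.22625833]), 'ee_rot': array([ 1.58791858e-04,  9.99998978e-01, -1.42046453e-03,  4.16275310e-05]), 'ft_force': array([ 0.24363764,  0.26815124, -2.9035538 ]), 'moment': array([-0.13336949,  0.05139811,  0.01904915]), 'width': 0.025313616278426602}
[322.20261821 264.94367145]
```

View pics/w3.png

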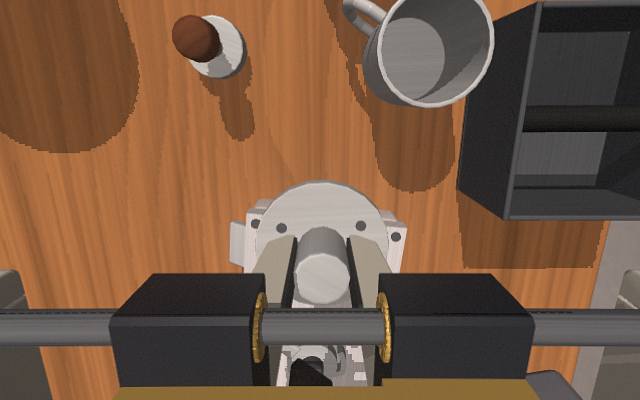

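The wrist camera looks toward +y here, and the held carrier covers the seat. I move back by 165 mm in y.

>>> {"name": "arm_command", "arguments": {
  "motion": [
    [[0,20,0],0],
    [[0,30,0],0],
    [[0,35,0],0],
    [[0,35,0],0],
    [[0,25,0],0],
    [[0,15,0],0],
    [[0,5,0],0],
    [[0,0,0],0],
    [[0,0,0],0],
    [[0,0,0],0],
    [[0,0,0],0]
  ]
}}

```text
time_s: 8.47
ee_pos: [0.6031, 0.0295, 0.2261]
ee_rot: [-0.0, 1.0, 0.0, -0.0]
ft_force: [0.1, 0.7, -2.8]
width: 0.0254
```

```bash
python3 - <<'E'
from h import *
f=grab('wrist','w4.png'); f=grab('wrist','w4.png'); print(r.sense()['ee_pos']); print(proj(f,[.604,.1005,.07]))
E
```

```text
[0.60308544 0.02915154 0.22609829]
[322.6843744  102.47058434]
```

View pics/w4.png

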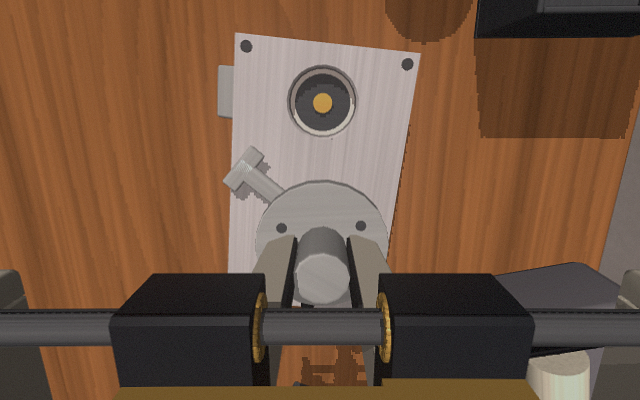

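The seat mouth appears at (321,101), with the held carrier's flange below it at (321,240). Now I measure both.

```bash
python3 - <<'E'
from h import *
f=load('wrist');im=f['image'];g=cv2.cvtColor(im,cv2.COLOR_BGR2GRAY)
def edges(c,ang,r0,r1,z,n=None):
    # radial strongest edge (max gradient) along rays
    out=[]
    gb=cv2.GaussianBlur(g.astype(np.float32),(3,3),0)
    for a in ang:
        rs=np.arange(r0,r1,.25);xs=(c[0]+rs*np.cos(a)).astype(np.float32);ys=(c[1]+rs*np.sin(a)).astype(np.float32)
        p=cv2.remap(gb,xs[None],ys[None],cv2.INTER_LINEAR)[0];d=np.abs(np.gradient(p))
        i=np.argmax(d); out.append((xs[i],ys[i]))
    return np.array(out)
def fit(p):
    A=np.c_[2*p,np.ones(len(p))];
    for _ in range(5):
        s=np.linalg.lstsq(A,(p**2).sum(1),rcond=None)[0];R=np.sqrt(s[2]+s[0]**2+s[1]**2)
        res=np.abs(np.hypot(*(p-s[:2]).T)-R);k=res<max(2*np.median(res),3e-4);p=p[k];A=A[k]
    return s[:2],R,len(p),res.max()
for r0,r1 in((30,38),(28,36)):
    e=edges((321.5,101),np.linspace(0,2*np.pi,120,endpoint=False),r0,r1,.07)
    w=np.array([onz(f,u,v,.07)[:2] for u,v in e]);print('seat',fit(w))
ez=r.sense()['ee_pos'][2]
e=edges((321.5,243),np.linspace(-np.pi*.95,-np.pi*.05,80),50,75,.0)
w=np.array([onz(f,u,v,ez-.004)[:2] for u,v in e]);print('flange',fit(w))
for dz in(.030,):
  e=edges((322,280),np.linspace(np.pi*.1,np.pi*.9,40),18,32,.0)
  w=np.array([onz(f,u,v,ez+dz)[:2] for u,v in e]);print('boss',fit(w))
print(r.sense()['ee_pos'])
cv2.imwrite('pics/c6.png',cv2.resize(im[55:155,260:380],(720,600),interpolation=cv2.INTER_CUBIC))
cv2.imwrite('pics/c7.png',cv2.resize(im[170:310,240:400],(686,600),interpolation=cv2.INTER_CUBIC))
E
```

```text
seat (array([0.60289154, 0.10372428]), np.float64(0.02975298541086367), 113, np.float64(0.001749759531060175))
seat (array([0.60014395, 0.10273286]), np.float64(0.028076481864825274), 68, np.float64(0.0019032253425342802))
flange (array([0.60310332, 0.02928471]), np.float64(0.0355835112761141), 54, np.float64(0.00024075870261268395))
boss (array([0.60303503, 0.02429816]), np.float64(0.011722238690191723), 40, np.float64(0.0020394790770194814))
[0.60308544 0.02915154 0.22609829]
```

View pics/c6.png

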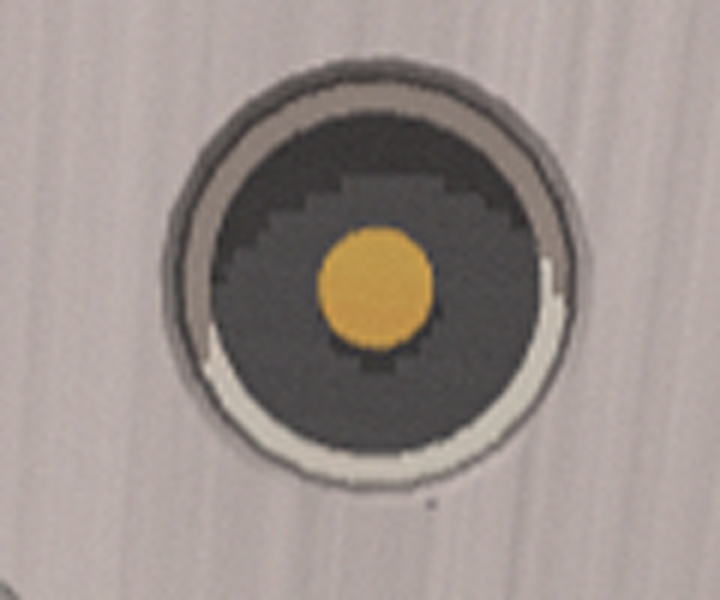

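View pics/c7.png

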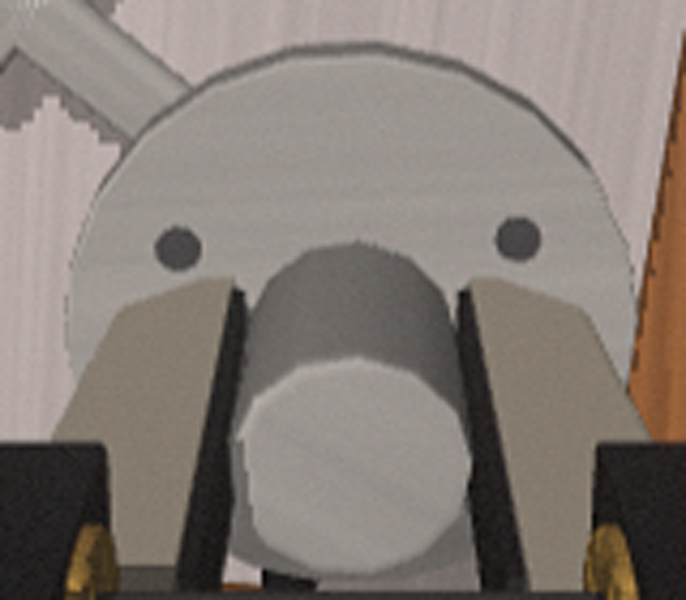

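```bash
python3 - <<'E'
from h import *
f=load('wrist')
c=lambda x,y:(260+(x+.5)/6-.5,55+(y+.5)/6-.5)
def rep(n,L,R,T,B,z):
    p=[onz(f,*c(*q),z) for q in ((L,(T+B)/2),(R,(T+B)/2),((L+R)/2,T),((L+R)/2,B))]
    print(n,(p[0]+p[1])[0]/2,(p[2]+p[3])[1]/2,'dia',p[1][0]-p[0][0],p[2][1]-p[3][1])
rep('outer',163,590,58,492,.07)
rep('inner',180,575,80,488,.07);rep('inner',180,575,80,488,.068)
rep('floor',212,540,112,455,.052);rep('gold',318,434,227,350,.052);rep('gold',318,434,227,350,.056)
# screws
for u,v in((246,46),(407,64)): print(onz(f,u,v,.07))
E
```

```text
outer 0.6036758643733351 0.10137324200169788 dia 0.06408295210179438 0.06266011268809105
inner 0.6038293915752195 0.1001764853377746 dia 0.05935185249100117 0.05904323919860904
inner 0.6038333046548354 0.10014672549974774 dia 0.05971856676484 0.05940804665918635
floor 0.6036276084007756 0.10023375919239695 dia 0.05202363783658459 0.05238063441996757
gold 0.6036311793832374 0.09999254830160671 dia 0.018411969863352917 0.01880170020219657
gold 0.6036260858325585 0.10005108579857916 dia 0.018196433188377936 0.018581601213574814
[0.53771341 0.14724865 0.07      ]
[0.6776484  0.13291559 0.07      ]
```

The seat is at (0.6037, 0.1003), and the outer ring, floor and gold centre all agree. The held carrier is centred under the TCP within 0.2 mm. I move over the seat and hover.

>>> {"name": "arm_command", "arguments": {
  "motion": [
    [[0.6,-15,0],0],
    [[0,-25,0],0],
    [[0,-20,10],0],
    [[0,-11,20],0],
    [[0,0,25],0],
    [[0,0,25],0],
    [[0,0,20],0],
    [[0,0,13],0],
    [[0,0,7],0],
    [[0,0,0],0],
    [[0,0,0],0],
    [[0,0,0],0]
  ]
}}

```text
time_s: 9.57
ee_pos: [0.605, 0.0992, 0.108]
ee_rot: [-0.0, 1.0, -0.001, 0.001]
ft_force: [0.7, 0.2, -2.9]
width: 0.0256
```

>>> {"name": "arm_command", "arguments": {
  "motion": [
    [[0,0,0],0],
    [[0,0,0],0],
    [[0,0,0],0]
  ]
}}

```text
time_s: 9.82
ee_pos: [0.6044, 0.0989, 0.1072]
ee_rot: [-0.0, 1.0, -0.001, 0.001]
ft_force: [-0.2, 0.2, -4.0]
width: 0.0252
```

```bash
python3 - <<'E'
from h import *
s=r.sense();print(s['ee_pos'],s['ft_force'],s['moment'])
for i in range(3): print(r.sense()['ee_pos'])
f=grab('wrist','w5.png')
print(r.sense()['ee_pos'])
E
```

```text
[0.6043825  0.09892875 0.10715902] [-0.19135861  0.16520205 -3.96000127] [-0.10895792  0.08081849  0.00341491]
[0.6043825  0.09892875 0.10715902]
[0.6043825  0.09892875 0.10715902]
[0.6043825  0.09892875 0.10715902]
[0.60420005 0.09889359 0.10690783]
```

View pics/w5.png

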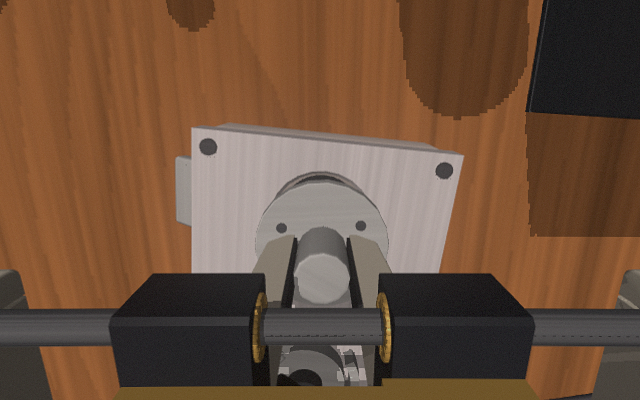

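>>> {"name": "arm_command", "arguments": {
  "motion": [
    [[-0.6,-1.3,0],0],
    [[0,0,3],0],
    [[0,0,3],0],
    [[0,0,2],0],
    [[0,0,0],0],
    [[0,0,0],0]
  ]
}}

```text
time_s: 10.37
ee_pos: [0.6028, 0.1002, 0.0976]
ee_rot: [0.0, 1.0, -0.001, -0.0]
ft_force: [-0.2, -0.4, -2.7]
width: 0.0255
```

>>> {"name": "arm_command", "arguments": {
  "motion": [
    [[0,0,1.5],0],
    [[0,0,1.5],0],
    [[0,0,1.5],0],
    [[0,0,1.5],0],
    [[0,0,0],0],
    [[0,0,0],0]
  ]
}}

```text
time_s: 10.87
ee_pos: [0.603, 0.1002, 0.0919]
ee_rot: [0.0, 1.0, -0.001, -0.0]
ft_force: [-0.3, 0.4, -3.0]
width: 0.0257
```

The spigot is in the mouth without contact, so I keep going down.

>>> {"name": "arm_command", "arguments": {
  "motion": [
    [[0.6,0,1.5],0],
    [[0,0,1.5],0],
    [[0,0,1.5],0],
    [[0,0,1.5],0],
    [[0,0,0],0],
    [[0,0,0],0]
  ]
}}

```text
time_s: 11.37
ee_pos: [0.6036, 0.1002, 0.0859]
ee_rot: [0.0, 1.0, -0.001, -0.0]
ft_force: [0.9, -0.2, -3.1]
width: 0.0254
```

>>> {"name": "arm_command", "arguments": {
  "motion": [
    [[0,0,1],0],
    [[0,0,1],0],
    [[0,0,0.5],0],
    [[0,0,0],0],
    [[0,0,0],0]
  ]
}}

```text
time_s: 11.78
ee_pos: [0.6037, 0.1002, 0.0836]
ee_rot: [0.0, 1.0, -0.0, -0.0]
ft_force: [0.7, 0.6, -3.2]
width: 0.0255
```

>>> {"name": "arm_command", "arguments": {
  "motion": [
    [[0,0,0.5],0],
    [[0,0,0.5],0],
    [[0,0,0.5],0],
    [[0,0,0],0],
    [[0,0,0],0]
  ]
}}

```text
time_s: 12.2
ee_pos: [0.6038, 0.1002, 0.0822]
ee_rot: [0.0, 1.0, -0.001, 0.0]
ft_force: [0.4, 0.6, -1.9]
width: 0.0256
```

>>> {"name": "arm_command", "arguments": {
  "motion": [
    [[0,0,0.4],0],
    [[0,0,0],0],
    [[0,0,0],0]
  ]
}}

```text
time_s: 12.45
ee_pos: [0.6038, 0.1002, 0.0822]
ee_rot: [0.0, 1.0, -0.001, 0.0]
ft_force: [-2.2, 0.7, 2.0]
width: 0.0256
```

Contact: the force changes sign and z stops at 0.0822, which is the expected home height. I release and rise.

>>> {"name": "arm_command", "arguments": {
  "motion": [
    [[0,0,0],0],
    [[0,0,0],0],
    [[0,0,0],0],
    [[0,0,0],0],
    [[0,0,0],0],
    [[0,0,0],0]
  ],
  "jaw": 55
}}

```text
time_s: 12.95
ee_pos: [0.6038, 0.1002, 0.0817]
ee_rot: [0.0, 1.0, -0.001, 0.0]
ft_force: [0.3, -0.4, -0.1]
width: 0.0507
```

>>> {"name": "arm_command", "arguments": {
  "motion": [
    [[0,0,-10],0],
    [[0,0,-20],0],
    [[0,0,-30],0],
    [[0,0,-30],0],
    [[0,0,-30],0],
    [[0,10,-15],0],
    [[0,25,0],0],
    [[0,30,0],0],
    [[0,30,0],0],
    [[0,20,0],0],
    [[0,8,0],0],
    [[0,0,0],0]
  ]
}}

```text
time_s: 13.95
ee_pos: [0.6037, -0.0244, 0.2174]
ee_rot: [0.0, 1.0, -0.002, 0.0]
ft_force: [0.9, 0.2, 0.4]
width: 0.0513
```

>>> {"name": "arm_command", "arguments": {
  "motion": [
    [[0,0,0],0],
    [[0,0,0],0],
    [[0,0,0],0]
  ]
}}

```text
time_s: 14.2
ee_pos: [0.6037, -0.0213, 0.2168]
ee_rot: [-0.0, 1.0, 0.0, -0.0]
ft_force: [0.1, 0.2, -0.7]
width: 0.0509
```

```bash
python3 - <<'E'
from h import *
f=grab('wrist','w6.png'); s=grab('scene','s6.png'); t=grab('top','t6.png'); print(r.sense()['ee_pos'],r.sense()['time_s'])
cv2.imwrite('pics/c8.png',cv2.resize(s['image'][165:275,265:405],(763,600),interpolation=cv2.INTER_CUBIC))
E
```

```text
[ 0.60365684 -0.02173042  0.21673051] 14.35
```

View pics/w6.png

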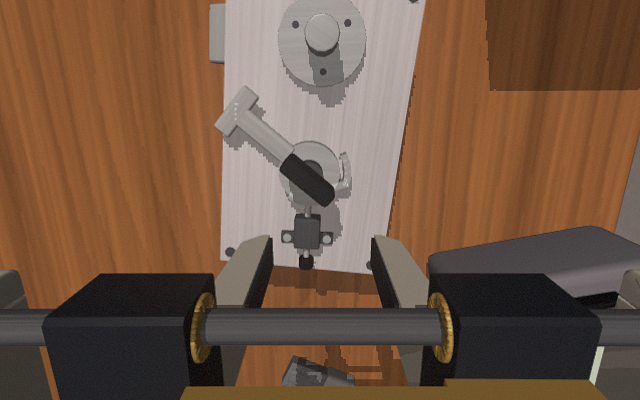

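View pics/c8.png

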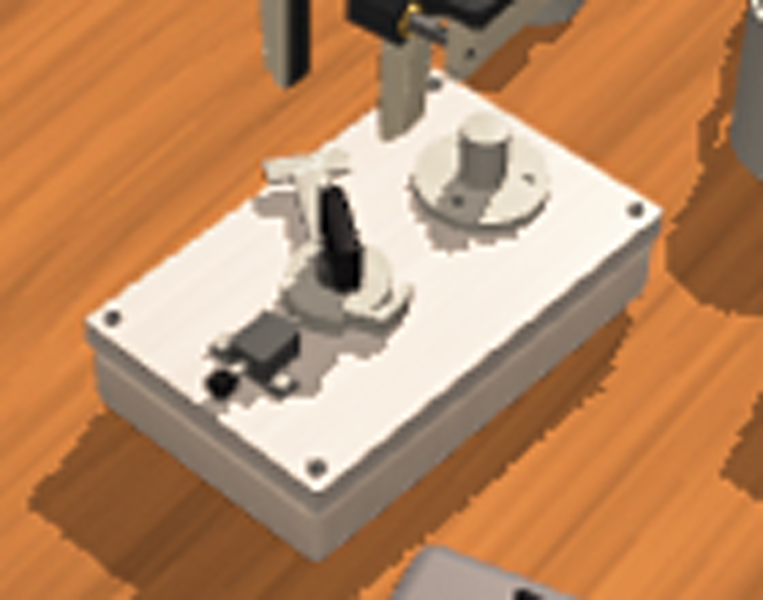

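The carrier sits in the seat, with its flange at (322,40) in the wrist view. The knob is at (308,180) and the pin bracket at (307,232). Next I verify the carrier is home and look at the cam.

```bash
python3 - <<'E'
from h import *
f=load('wrist');im=f['image'];hsv=cv2.cvtColor(im,cv2.COLOR_BGR2HSV)
cv2.imwrite('pics/c9.png',cv2.resize(im[70:270,200:400],(600,600),interpolation=cv2.INTER_CUBIC))
# black bar mask
m=np.zeros(im.shape[:2],np.uint8);m[140:215,270:345]=(im[140:215,270:345].max(2)<60)
cs,_=cv2.findContours(m,cv2.RETR_EXTERNAL,cv2.CHAIN_APPROX_NONE);c=max(cs,key=cv2.contourArea)
print(cv2.contourArea(c),cv2.boundingRect(c))
w=np.array([onz(f,u,v,.125)[:2]*1000 for u,v in c[:,0]],np.float32);print(cv2.minAreaRect(w))
v=cv2.PCACompute(w,None)[1][0];print(np.degrees(np.arctan2(v[1],v[0])))
for dz in(.078,.080):
  for u,v in((278,40),(366.5,40),(322,86)): print(dz,onz(f,u,v,dz))
E
```

```text
1272.0 (280, 154, 55, 53)
((594.320068359375, -6.217279434204102), (20.24674415588379, 47.86298751831055), 48.92689514160156)
-44.007717
0.078 [0.56813027 0.09892316 0.078     ]
0.078 [0.64010666 0.09899309 0.078     ]
0.078 [0.60397713 0.06345256 0.078     ]
0.08 [0.56836303 0.09863198 0.08      ]
0.08 [0.63986966 0.09870145 0.08      ]
0.08 [0.60397593 0.06339288 0.08      ]
```

View pics/c9.png

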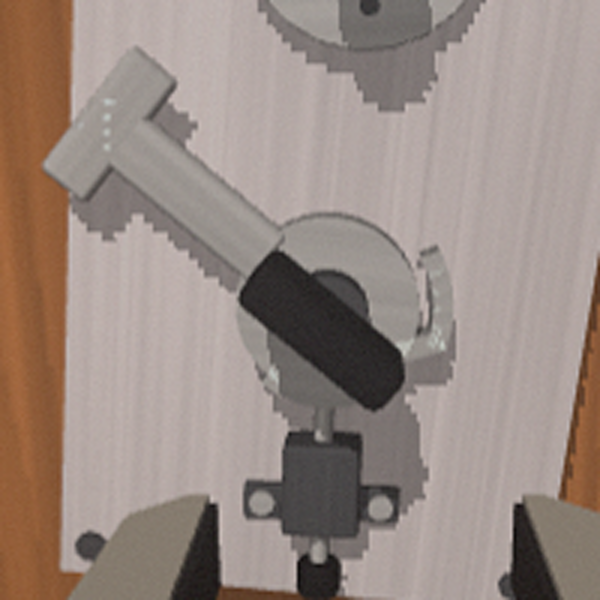

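```bash
python3 - <<'E'
from h import *
f=load('wrist')
c=lambda x,y,z:onz(f,200+(x+.5)/3-.5,70+(y+.5)/3-.5,z)
for a,b,z in(((283,253),(405,352),.125),((250,312),(365,405),.125),((150,120),(283,240),.086),((105,160),(240,275),.086)):
    d=c(*b,z)-c(*a,z);print(np.degrees(np.arctan2(d[1],d[0])),c(*a,z),c(*b,z))
# cam disc circle at .085: left 237,right 420,top 212
print(c(237,315,.085),c(420,315,.085),c(328,212,.085))
print('pin',c(325,410,.079),c(318,575,.079), 'hub',c(340,285,.1))
for p in((440,250),(455,310),(405,355),(445,385),(430,345)): print(p,c(*p,.085)-[.5925,-.009,0])
E
```

```text
-39.61870832916816 [0.58293023 0.01330133 0.125     ] [ 0.61387417 -0.01231475  0.125     ]
-40.190902266183045 [ 0.57419145 -0.00183568  0.125     ] [ 0.60356796 -0.02665276  0.125     ]
-42.57304782254826 [0.5435222  0.04429033 0.086     ] [0.57987321 0.0108954  0.086     ]
-41.47889096627848 [0.53023351 0.03334401 0.086     ] [0.5671636  0.00069527 0.086     ]
[ 0.56576905 -0.01140076  0.085     ] [ 0.61971737 -0.01132458  0.085     ] [0.59286349 0.01880183 0.085     ]
pin [ 0.59117999 -0.04264217  0.079     ] [ 0.58838367 -0.09862833  0.079     ] hub [5.96564621e-01 4.45812074e-04 1.00000000e-01]
(440, 250) [0.03270353 0.01691053 0.085     ]
(455, 310) [ 0.03749485 -0.00080849  0.085     ]
(405, 355) [ 0.02293931 -0.0145096   0.085     ]
(445, 385) [ 0.03506865 -0.02380542  0.085     ]
(430, 345) [ 0.03033329 -0.01142962  0.085     ]
```

The carrier is home, since its flange diameter is exactly 72.0 mm when cast at z=0.078. The bar lies at about 139.3° with its axis at (0.5928, -0.0085). I align above the knob.

>>> {"name": "arm_command", "arguments": {
  "motion": [
    [[-10.9,-13.2,0],0],
    [[0,0,0],-0.123],
    [[0,0,0],-0.123],
    [[0,0,0],-0.123],
    [[0,0,0],-0.123],
    [[0,0,0],-0.123],
    [[0,0,0],-0.123],
    [[0,0,0],-0.122],
    [[0,0,20],0],
    [[0,0,20],0],
    [[0,0,15],0],
    [[0,0,0],0]
  ],
  "jaw": 40
}}

```text
time_s: 15.35
ee_pos: [0.5904, -0.0088, 0.1576]
ee_rot: [-0.002, 0.909, 0.417, -0.003]
ft_force: [-0.4, -0.0, -0.5]
width: 0.0372
```

>>> {"name": "arm_command", "arguments": {
  "motion": [
    [[0,0,0],0],
    [[0,0,0],0],
    [[0,0,0],0]
  ]
}}

```text
time_s: 15.6
ee_pos: [0.5937, -0.0095, 0.1635]
ee_rot: [0.001, 0.909, 0.417, 0.001]
ft_force: [-0.3, -0.3, 0.8]
width: 0.0371
```

```bash
python3 - <<'E'
from h import *
f=grab('wrist','w7.png'); print(r.sense())
cv2.imwrite('pics/c10.png',cv2.resize(f['image'][150:390,200:450],(625,600),interpolation=cv2.INTER_CUBIC))
E
```

```text
{'time_s': 15.65, 'qpos': array([-1.02367832e-01,  1.42348252e-01,  1.57647808e+00,  1.87928144e-05,
        1.42017804e+00, -9.61540562e-01]), 'qvel': array([-0.00024438,  0.00085814,  0.0023367 ,  0.00104494, -0.00421567,
        0.00072171]), 'joint_efforts': array([ 4.55383107e-02, -5.50483847e+01, -4.77365685e+01,  3.54002556e-02,
        8.43518344e-02,  1.31385143e-03]), 'ee_pos': array([ 0.59373858, -0.00951644,  0.16346377]), 'ee_rot': array([6.48403828e-04, 9.09137925e-01, 4.16493167e-01, 1.12002549e-03]), 'ft_force': array([0.57036522, 0.20318319, 0.93235852]), 'moment': array([-0.07450255,  0.02030646,  0.01083807]), 'width': 0.03716304966765453}
```

View pics/w7.png

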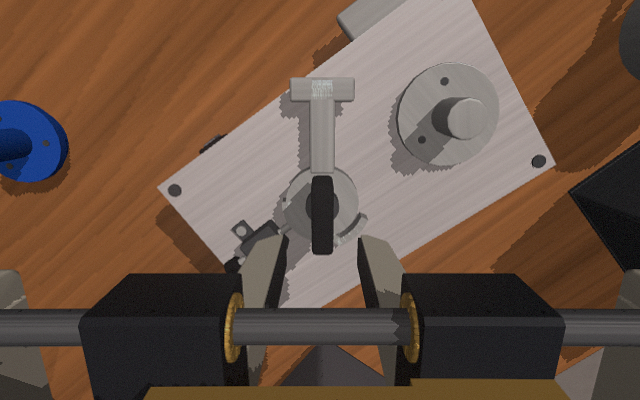

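The bar is aligned with the jaw axis and centred between the fingers at (322,215). I descend over it.

>>> {"name": "arm_command", "arguments": {
  "motion": [
    [[0.2,-1.3,15],0],
    [[0,0,15],0],
    [[0,0,15],0],
    [[0,0,11],0],
    [[0,0,7],0],
    [[0,0,3],0],
    [[0,0,0],0],
    [[0,0,0],0],
    [[0,0,0],0]
  ]
}}

```text
time_s: 16.4
ee_pos: [0.5927, -0.0086, 0.0969]
ee_rot: [0.0, 0.909, 0.416, 0.001]
ft_force: [-0.6, -1.3, -1.2]
width: 0.0373
```

```bash
python3 - <<'E'
from h import *
s=r.sense();print(s['ee_pos'],s['ft_force'],s['moment'])
f=grab('wrist','w8.png');f=grab('scene','s8.png');f=grab('top','t8.png')
E
```

```text
[ 0.59266169 -0.00863065  0.09685694] [-0.57262877 -1.30399775 -1.20516191] [-0.00555781  0.00863595  0.01748417]
```

View pics/w8.png

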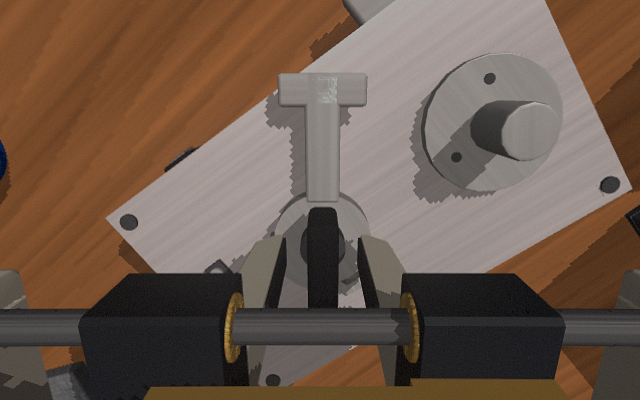

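View pics/s8.png

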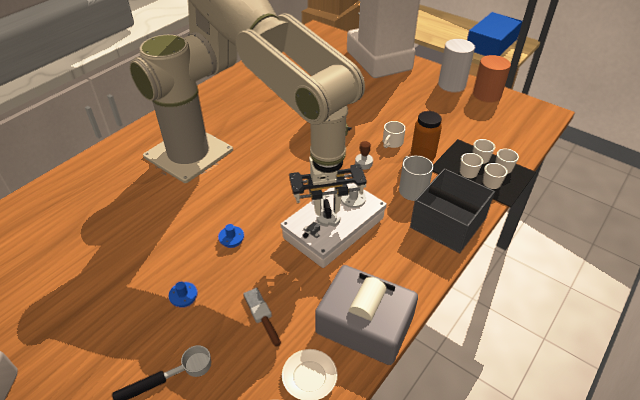

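The fingers straddle the bar with clearance all round, so I close on it lightly.

>>> {"name": "arm_command", "arguments": {
  "motion": [
    [[0,0,0],0],
    [[0,0,0],0],
    [[0,0,0],0],
    [[0,0,0],0],
    [[0,0,0],0],
    [[0,0,0],0],
    [[0,0,0],0],
    [[0,0,0],0]
  ],
  "jaw": 0,
  "force": 10
}}

```text
time_s: 17.22
ee_pos: [0.5927, -0.0081, 0.0963]
ee_rot: [0.0, 0.909, 0.417, 0.001]
ft_force: [3.4, 3.2, 2.1]
width: 0.0139
```

>>> {"name": "arm_command", "arguments": {
  "motion": [
    [[0,0,0],0.04],
    [[0,0,0],0.04],
    [[0,0,0],0.04],
    [[0,0,0],0],
    [[0,0,0],0]
  ]
}}

```text
time_s: 17.63
ee_pos: [0.5927, -0.0081, 0.0963]
ee_rot: [0.0, 0.933, 0.361, 0.001]
ft_force: [3.6, 3.6, 2.0]
width: 0.0136
```

```bash
cat > st.py <<'E'
from h import *
import sys
s=r.sense();q=s['ee_rot'];phi=2*np.arctan2(q[2],q[1])
print('t',s['time_s'],'phi',round(phi,4),'turned',round(.86-phi,4),'Mz',round(s['moment'][2],4),'F',s['ft_force'].round(2),'w',s['width'],s['ee_pos'].round(4),'tau6',s['joint_efforts'][5])
n=sys.argv[1]
f=grab('wrist',f'w{n}.png')
cv2.imwrite(f'pics/k{n}.png',f['image'][170:310,220:420].repeat(3,0).repeat(3,1))
E
python3 st.py 9
```

```text
t 17.6333 phi 0.7389 turned 0.1211 Mz -0.0856 F [3.63 3.6  2.05] w 0.013603144510426459 [ 0.5927 -0.0081  0.0963] tau6 0.13575509190559387
```

View pics/w9.png

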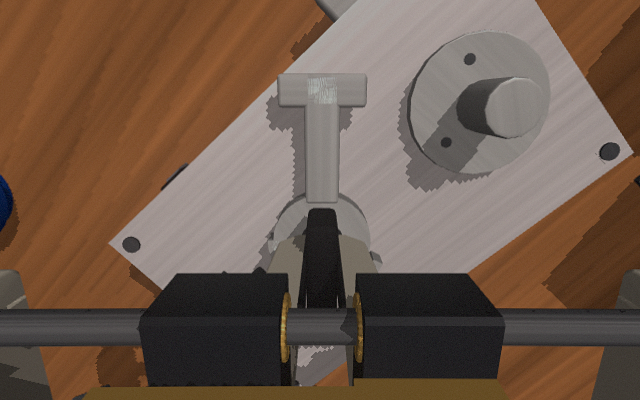

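The hold-down arm turns with the tool and stays vertical in the image. I continue to 0.32 rad, then take smaller steps.

>>> {"name": "arm_command", "arguments": {
  "motion": [
    [[0.5,0,0],0.05],
    [[0,0,0],0.05],
    [[0,0,0],0.05],
    [[0,0,0],0.05],
    [[0,0,0],0],
    [[0,0,0],0]
  ]
}}

```text
time_s: 18.18
ee_pos: [0.5926, -0.0082, 0.0963]
ee_rot: [0.0, 0.964, 0.267, 0.0]
ft_force: [1.4, 2.5, 5.2]
width: 0.014
```

```bash
python3 st.py 10
```

```text
t 18.1833 phi 0.5405 turned 0.3195 Mz -0.053 F [1.44 2.53 5.16] w 0.014023405592237166 [ 0.5926 -0.0082  0.0963] tau6 0.3109019994735718
```

>>> {"name": "arm_command", "arguments": {
  "motion": [
    [[0,0,0],0.04],
    [[0,0,0],0.04],
    [[0,0,0],0],
    [[0,0,0],0]
  ]
}}

```text
time_s: 18.57
ee_pos: [0.5926, -0.0082, 0.0963]
ee_rot: [0.0, 0.974, 0.228, 0.0]
ft_force: [1.0, 2.0, 5.4]
width: 0.014
```

```bash
python3 st.py 11
```

```text
t 18.5667 phi 0.4607 turned 0.3993 Mz 0.0332 F [1.04 2.   5.42] w 0.014029554948701487 [ 0.5926 -0.0082  0.0963] tau6 0.16875598579645157
```

View pics/w11.png

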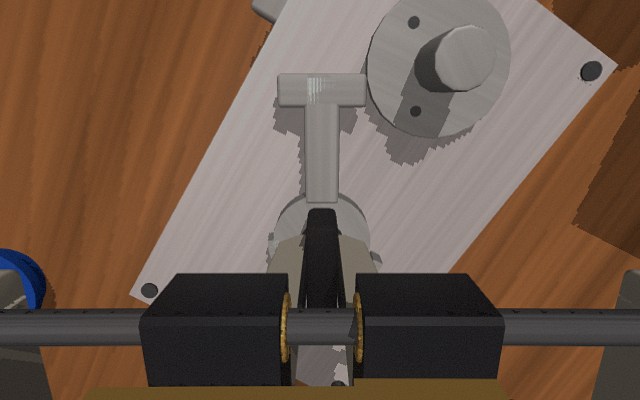

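>>> {"name": "arm_command", "arguments": {
  "motion": [
    [[0,0,0],0.03],
    [[0,0,0],0],
    [[0,0,0],0]
  ]
}}

```text
time_s: 18.87
ee_pos: [0.5926, -0.0082, 0.0963]
ee_rot: [0.0, 0.977, 0.214, 0.0]
ft_force: [2.2, 2.0, 5.6]
width: 0.0139
```

```bash
python3 st.py 12;python3 st.py 12
```

```text
t 18.8667 phi 0.4308 turned 0.4292 Mz -0.0254 F [2.2  2.   5.56] w 0.013870016034979568 [ 0.5926 -0.0082  0.0963] tau6 0.06313553312793374
t 18.9167 phi 0.4309 turned 0.4291 Mz -0.072 F [1.57 1.99 4.84] w 0.014406544842503527 [ 0.5926 -0.0082  0.0963] tau6 -0.029893104219809175
```

>>> {"name": "arm_command", "arguments": {
  "motion": [
    [[0,0,0],0.03],
    [[0,0,0],0],
    [[0,0,0],0]
  ]
}}

```text
time_s: 19.22
ee_pos: [0.5926, -0.0082, 0.0963]
ee_rot: [0.0, 0.98, 0.199, 0.0]
ft_force: [0.6, 2.5, 5.1]
width: 0.014
```

```bash
python3 st.py 13; python3 st.py 13; python3 - <<'E'
from h import *
s=grab('scene');cv2.imwrite('pics/s13.png',cv2.resize(s['image'][190:270,280:400],(780,520),interpolation=cv2.INTER_CUBIC))
E
```

```text
t 19.2167 phi 0.4008 turned 0.4592 Mz 0.0549 F [0.62 2.52 5.12] w 0.013961085590751139 [ 0.5926 -0.0082  0.0963] tau6 0.151891834102571
t 19.2667 phi 0.401 turned 0.459 Mz 0.056 F [1.45 2.67 5.13] w 0.01393601917123855 [ 0.5926 -0.0082  0.0963] tau6 0.05388327408581972
```

View pics/s13.png

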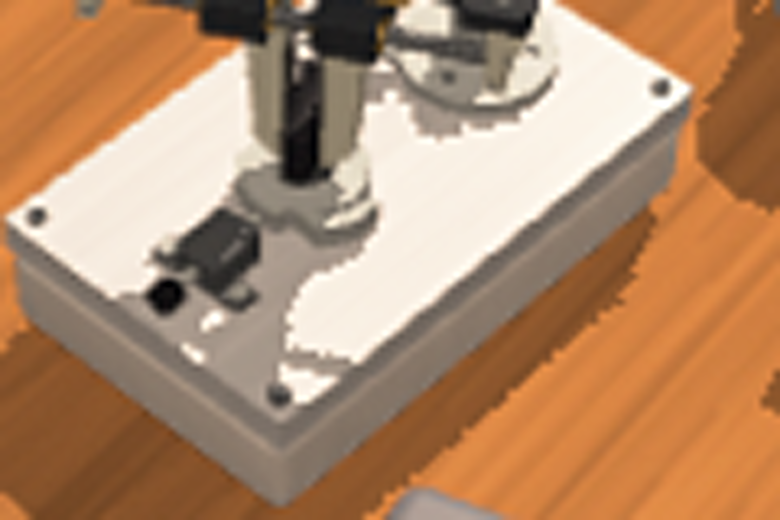

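The moment reading is noisy (about ±0.05 N m). The pin's black end-knob is clear in the scene view at crop (166,295), so I track its centroid as the pin-travel gauge.

```bash
cat > pin.py <<'E'
from h import *
import sys
def pin(im):
    # black round end-knob near (305,235) in the scene image; darkness-weighted centroid
    g=cv2.resize(im[226:244,296:316],None,fx=8,fy=8,interpolation=cv2.INTER_CUBIC).max(2)
    m=(g<50).astype(np.uint8)
    n,l,st,c=cv2.connectedComponentsWithStats(m)
    out=[(st[i,4]/64.,296+c[i][0]/8-.44,226+c[i][1]/8-.44) for i in range(1,n) if st[i,4]>150]
    return [tuple(np.round(o,2)) for o in out]
if __name__=='__main__':
    if len(sys.argv)>1:
        s=grab('scene','sc%s.png'%sys.argv[1]);st=r.sense();q=st['ee_rot']
        print(st['time_s'],'turned',round(.86-2*np.arctan2(q[2],q[1]),3),'Mz',st['moment'][2].round(3),'w',st['width'].round(4),pin(s['image']))
        cv2.imwrite('pics/sp%s.png'%sys.argv[1],cv2.resize(s['image'][190:260,285:365],(800,700),interpolation=cv2.INTER_CUBIC)[:600])
    else:
        for n in('scene0','s6','s8'): print(n,pin(cv2.imread(f'pics/{n}.png')))
        f=load('scene')
        print('13',pin(f['image']))
        ax=np.array([.5927,-.0087,.079]);d=np.array([-.0015-.001,-.034,0]);d/=np.linalg.norm(d)
        print(proj(f,ax+d*.088),proj(f,ax+d*.0845))
E
python3 pin.py
```

```text
scene0 [(np.float64(2.58), np.float64(307.92), np.float64(229.38)), (np.float64(11.84), np.float64(313.15), np.float64(232.28)), (np.float64(16.66), np.float64(305.35), np.float64(234.98))]
s6 [(np.float64(2.48), np.float64(307.88), np.float64(229.41)), (np.float64(11.83), np.float64(313.14), np.float64(232.29)), (np.float64(16.75), np.float64(305.35), np.float64(234.97))]
s8 [(np.float64(2.62), np.float64(307.42), np.float64(229.39)), (np.float64(12.58), np.float64(313.26), np.float64(232.21)), (np.float64(18.25), np.float64(305.29), np.float64(234.9))]
13 [(np.float64(11.36), np.float64(313.25), np.float64(232.28)), (np.float64(18.2), np.float64(305.16), np.float64(235.0))]
[305.10320177 234.15084037] [306.0126732  233.41389102]
```

The rim baseline is (305.3, 235.0), and a drop should shift it by about (+0.9, -0.75) px. I continue in small steps.

>>> {"name": "arm_command", "arguments": {
  "motion": [
    [[0,0,0],0.025],
    [[0,0,0],0.025],
    [[0,0,0],0],
    [[0,0,0],0]
  ]
}}

```text
time_s: 19.7
ee_pos: [0.5926, -0.0082, 0.0963]
ee_rot: [0.0, 0.985, 0.174, 0.0]
ft_force: [0.3, 1.9, 5.6]
width: 0.014
```

```bash
python3 pin.py 14
```

```text
Traceback (most recent call last):
  File "pin.py", line 13, in <module>
    print(st['time_s'],'turned',round(.86-2*np.arctan2(q[2],q[1]),3),'Mz',st['moment'][2].round(3),'w',st['width'].round(4),pin(s['image']))
                                                                                                       ^^^^^^^^^^^^^^^^^
AttributeError: 'float' object has no attribute 'round'
```

>>> {"name": "arm_command", "arguments": {
  "motion": [
    [[0,0,0],0.025],
    [[0,0,0],0.025],
    [[0,0,0],0],
    [[0,0,0],0]
  ]
}}

```text
time_s: 20.08
ee_pos: [0.5925, -0.0082, 0.0963]
ee_rot: [0.0, 0.989, 0.15, 0.0]
ft_force: [1.3, 1.7, 5.3]
width: 0.0133
```

```bash
python3 pin.py 15
```

```text
Traceback (most recent call last):
  File "pin.py", line 13, in <module>
    print(st['time_s'],'turned',round(.86-2*np.arctan2(q[2],q[1]),3),'Mz',st['moment'][2].round(3),'w',st['width'].round(4),pin(s['image']))
                                                                                                       ^^^^^^^^^^^^^^^^^
AttributeError: 'float' object has no attribute 'round'
```

```bash
sed -i "s/st\['width'\].round(4)/round(st['width'],4)/" pin.py; python3 pin.py 15; python3 -c "
from pin import *
print(pin(cv2.imread('pics/sc14.png')),pin(cv2.imread('pics/sc15.png')))"
```

```text
20.1833 turned 0.559 Mz -0.022 w 0.0137 [(np.float64(10.92), np.float64(313.25), np.float64(232.34)), (np.float64(18.69), np.float64(305.11), np.float64(235.0))]
[(np.float64(10.92), np.float64(313.22), np.float64(232.28)), (np.float64(18.22), np.float64(305.16), np.float64(235.0))] [(np.float64(10.92), np.float64(313.25), np.float64(232.34)), (np.float64(18.69), np.float64(305.11), np.float64(235.0))]
```

View pics/sp15.png

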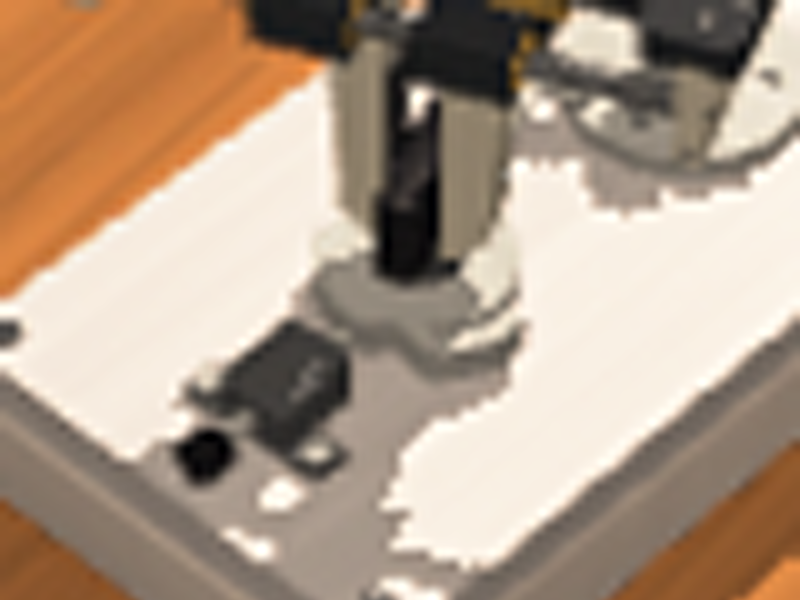

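The cam's notch is visible at crop (400,345), with its shoulder behind it, and the pin is still on the rim. I continue.

>>> {"name": "arm_command", "arguments": {
  "motion": [
    [[0,0,0],0.025],
    [[0,0,0],0.025],
    [[0,0,0],0],
    [[0,0,0],0]
  ]
}}

```text
time_s: 20.52
ee_pos: [0.5926, -0.0082, 0.0963]
ee_rot: [0.0, 0.992, 0.125, 0.0]
ft_force: [0.6, 1.4, 5.3]
width: 0.0139
```

```bash
python3 pin.py 16
```

```text
20.5667 turned 0.609 Mz -0.038 w 0.0139 [(np.float64(11.08), np.float64(313.21), np.float64(232.32)), (np.float64(18.77), np.float64(305.1), np.float64(235.0))]
```

>>> {"name": "arm_command", "arguments": {
  "motion": [
    [[0,0,0],0.02],
    [[0,0,0],0.02],
    [[0,0,0],0],
    [[0,0,0],0]
  ]
}}

```text
time_s: 20.9
ee_pos: [0.5925, -0.0082, 0.0963]
ee_rot: [0.0, 0.994, 0.105, 0.0]
ft_force: [0.9, 1.6, 4.5]
width: 0.0139
```

```bash
python3 pin.py 17
```

```text
20.95 turned 0.649 Mz -0.115 w 0.0143 [(np.float64(10.89), np.float64(313.27), np.float64(232.3)), (np.float64(18.7), np.float64(305.11), np.float64(235.01))]
```

>>> {"name": "arm_command", "arguments": {
  "motion": [
    [[0,0,0],0.02],
    [[0,0,0],0.02],
    [[0,0,0],0],
    [[0,0,0],0]
  ]
}}

```text
time_s: 21.28
ee_pos: [0.5925, -0.0082, 0.0963]
ee_rot: [0.0, 0.996, 0.085, 0.0]
ft_force: [0.4, 2.0, 6.2]
width: 0.0141
```

```bash
python3 pin.py 18; python3 st.py 18
```

```text
21.3333 turned 0.689 Mz -0.031 w 0.0141 [(np.float64(11.06), np.float64(313.23), np.float64(232.32)), (np.float64(18.75), np.float64(305.11), np.float64(235.0))]
t 21.3333 phi 0.171 turned 0.689 Mz -0.0306 F [0.76 2.22 4.96] w 0.014071469487795325 [ 0.5925 -0.0082  0.0963] tau6 0.0020670207595685497
```

View pics/sp18.png

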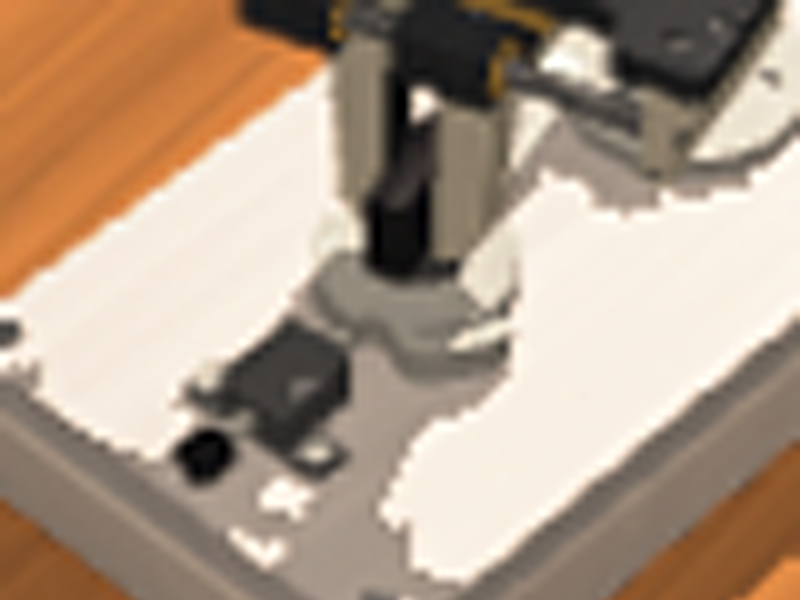

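View pics/w18.png

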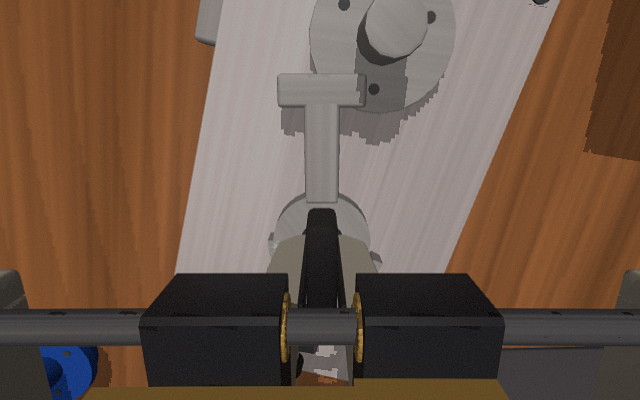

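The shoe is sweeping over the flange without blocking, and the notch at crop (375,330) is almost at the pin. I go on with finer steps.

>>> {"name": "arm_command", "arguments": {
  "motion": [
    [[0,0,0],0.02],
    [[0,0,0],0.01],
    [[0,0,0],0],
    [[0,0,0],0]
  ]
}}

```text
time_s: 21.72
ee_pos: [0.5925, -0.0082, 0.0963]
ee_rot: [0.0, 0.998, 0.07, 0.0]
ft_force: [-0.1, 1.9, 5.6]
width: 0.0138
```

```bash
python3 pin.py 19
```

```text
21.7667 turned 0.719 Mz -0.034 w 0.014 [(np.float64(10.86), np.float64(313.26), np.float64(232.29)), (np.float64(18.41), np.float64(305.14), np.float64(235.02))]
```

>>> {"name": "arm_command", "arguments": {
  "motion": [
    [[0,0,0],0.02],
    [[0,0,0],0.01],
    [[0,0,0],0],
    [[0,0,0],0]
  ]
}}

```text
time_s: 22.1
ee_pos: [0.5925, -0.0082, 0.0963]
ee_rot: [0.0, 0.998, 0.055, 0.0]
ft_force: [0.5, 1.8, 5.6]
width: 0.0138
```

```bash
python3 pin.py 20
```

```text
22.15 turned 0.749 Mz 0.056 w 0.0138 [(np.float64(11.91), np.float64(313.28), np.float64(232.17)), (np.float64(18.41), np.float64(305.15), np.float64(235.02))]
```

>>> {"name": "arm_command", "arguments": {
  "motion": [
    [[0,0,0],0.02],
    [[0,0,0],0.01],
    [[0,0,0],0],
    [[0,0,0],0]
  ]
}}

```text
time_s: 22.48
ee_pos: [0.5925, -0.0082, 0.0963]
ee_rot: [0.0, 0.999, 0.04, 0.0]
ft_force: [0.8, 2.5, 6.3]
width: 0.0137
```

```bash
python3 pin.py 21
```

```text
22.5333 turned 0.779 Mz -0.025 w 0.0138 [(np.float64(11.52), np.float64(313.29), np.float64(232.2)), (np.float64(18.06), np.float64(305.19), np.float64(235.0))]
```

>>> {"name": "arm_command", "arguments": {
  "motion": [
    [[0,0,0],0.02],
    [[0,0,0],0.01],
    [[0,0,0],0],
    [[0,0,0],0]
  ]
}}

```text
time_s: 22.87
ee_pos: [0.5925, -0.0082, 0.0963]
ee_rot: [0.0, 1.0, 0.025, 0.0]
ft_force: [-0.1, 2.8, 6.8]
width: 0.0139
```

```bash
python3 pin.py 22
```

```text
22.9167 turned 0.809 Mz -0.082 w 0.0142 [(np.float64(11.39), np.float64(313.33), np.float64(232.26)), (np.float64(17.61), np.float64(305.31), np.float64(234.89))]
```

>>> {"name": "arm_command", "arguments": {
  "motion": [
    [[0,0,0],0.02],
    [[0,0,0],0.01],
    [[0,0,0],0],
    [[0,0,0],0]
  ]
}}

```text
time_s: 23.25
ee_pos: [0.5924, -0.0082, 0.0963]
ee_rot: [0.0, 1.0, 0.01, 0.0]
ft_force: [-0.4, 2.0, 6.0]
width: 0.0142
```

```bash
python3 pin.py 23
```

```text
23.3 turned 0.839 Mz -0.129 w 0.0136 [(np.float64(11.89), np.float64(313.32), np.float64(232.33)), (np.float64(18.06), np.float64(305.54), np.float64(234.7))]
```

View pics/sp23.png

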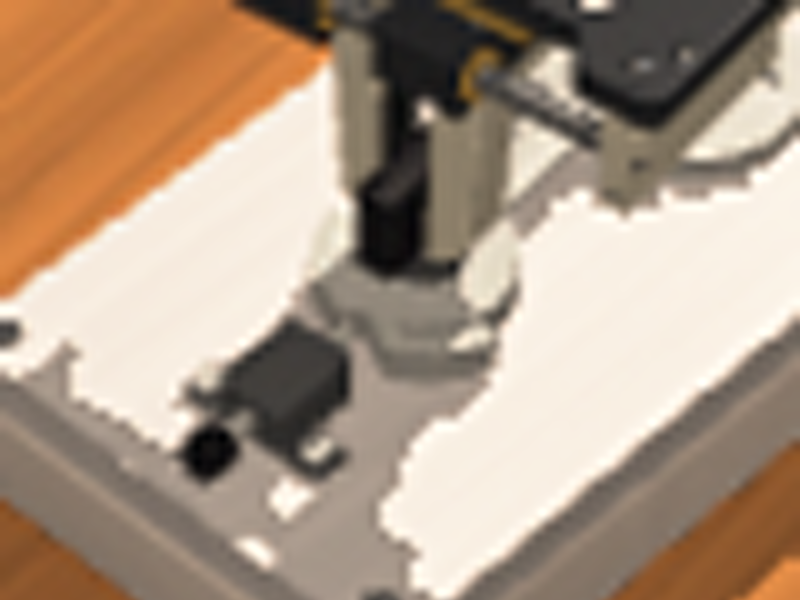

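The pin is dropping: its knob is now at (305.54, 234.70), about half way, and the moment shows the cam pulling on. Two more small steps.

>>> {"name": "arm_command", "arguments": {
  "motion": [
    [[0,0,0],0.015],
    [[0,0,0],0.01],
    [[0,0,0],0],
    [[0,0,0],0]
  ]
}}

```text
time_s: 23.63
ee_pos: [0.5925, -0.0082, 0.0963]
ee_rot: [0.0, 1.0, -0.002, 0.0]
ft_force: [0.3, 3.1, 7.2]
width: 0.0138
```

```bash
python3 pin.py 24
```

```text
23.6833 turned 0.864 Mz -0.063 w 0.0141 [(np.float64(12.33), np.float64(313.32), np.float64(232.32)), (np.float64(19.72), np.float64(305.92), np.float64(234.16))]
```

>>> {"name": "arm_command", "arguments": {
  "motion": [
    [[0,0,0],0.015],
    [[0,0,0],0.01],
    [[0,0,0],0],
    [[0,0,0],0]
  ]
}}

```text
time_s: 24.02
ee_pos: [0.5924, -0.0082, 0.0963]
ee_rot: [0.0, 1.0, -0.015, 0.0]
ft_force: [0.5, 2.0, 5.8]
width: 0.0138
```

```bash
python3 pin.py 25
```

```text
24.0667 turned 0.889 Mz 0.022 w 0.0143 [(np.float64(12.16), np.float64(313.35), np.float64(232.31)), (np.float64(20.38), np.float64(306.08), np.float64(234.04))]
```

The pin knob has moved by (+0.95, -0.96) px, so the drop is complete (about 3.5 mm or more), and the moment is back near zero. I stop here, let go and lift clear.

>>> {"name": "arm_command", "arguments": {
  "motion": [
    [[0,0,0],0],
    [[0,0,0],0],
    [[0,0,0],0],
    [[0,0,0],0],
    [[0,0,0],0]
  ],
  "jaw": 40
}}

```text
time_s: 24.48
ee_pos: [0.5915, -0.0084, 0.095]
ee_rot: [0.0, 1.0, -0.015, -0.001]
ft_force: [-0.7, -0.5, 0.2]
width: 0.037
```

```bash
python3 pin.py 26
```

```text
24.5333 turned 0.891 Mz 0.001 w 0.0367 [(np.float64(22.97), np.float64(306.2), np.float64(233.54)), (np.float64(11.34), np.float64(313.3), np.float64(232.26))]
```

>>> {"name": "arm_command", "arguments": {
  "motion": [
    [[0,0,-5],0],
    [[0,0,-15],0],
    [[0,0,-25],0],
    [[0,0,-30],0],
    [[0,0,-30],0],
    [[0,0,-20],0],
    [[0,20,0],0],
    [[0,20,0],0],
    [[0,10,0],0],
    [[0,0,0],0],
    [[0,0,0],0],
    [[0,0,0],0]
  ]
}}

```text
time_s: 25.53
ee_pos: [0.5905, -0.0575, 0.2203]
ee_rot: [-0.0, 1.0, -0.015, -0.0]
ft_force: [-0.2, 0.7, 1.2]
width: 0.0371
```

```bash
python3 pin.py 27; python3 st.py 27; python3 - <<'E'
from h import *
t=grab('top','t27.png');a=cv2.imread('pics/top0.png')
d=cv2.absdiff(a,t['image']).max(2);cv2.imwrite('pics/d27.png',cv2.hconcat([t['image'][80:270,140:540],cv2.cvtColor(d,cv2.COLOR_GRAY2BGR)[80:270,140:540]]))
E
```

```text
25.5833 turned 0.891 Mz -0.012 w 0.0377 [(np.float64(11.5), np.float64(313.25), np.float64(232.23)), (np.float64(18.62), np.float64(306.14), np.float64(234.07))]
t 25.5833 phi -0.0305 turned 0.8905 Mz -0.0117 F [-0.38  0.15  0.01] w 0.03766205545813795 [ 0.5905 -0.0573  0.2203] tau6 0.007334401016123593
```

View pics/w27.png

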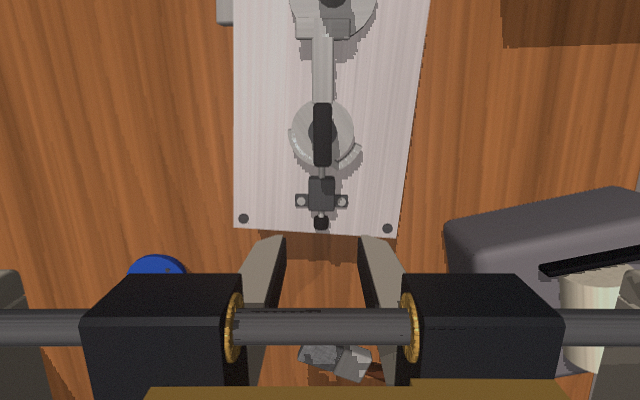

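View pics/sp27.png

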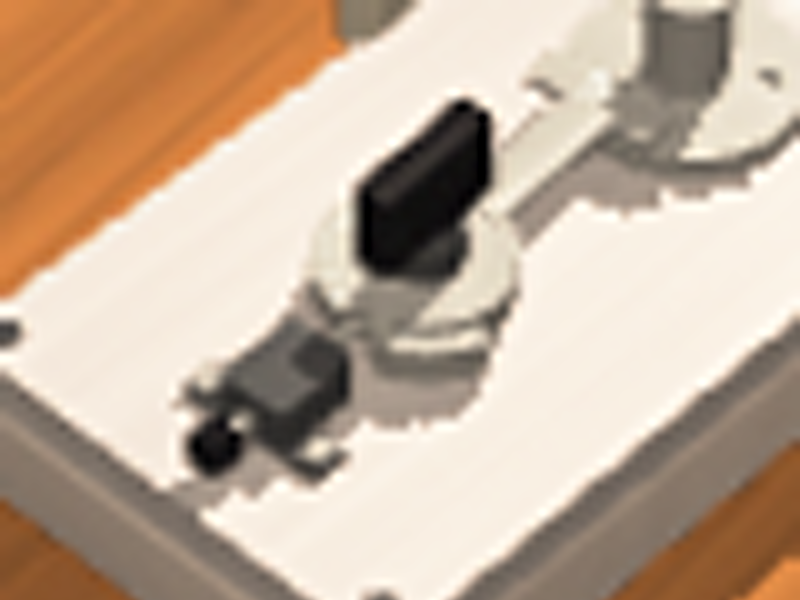

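View pics/d27.png

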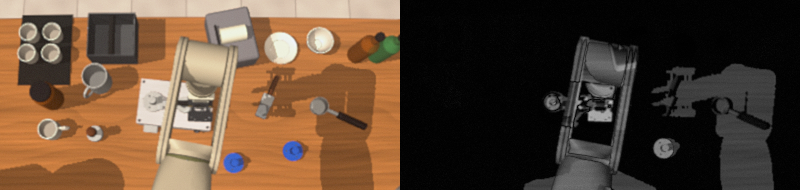

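The pin knob stays at (306.14, 234.07) after release, which means it is dropped. The hold-down shoe is over the carrier's flange and the robot is clear. Last check is that the carrier has not shifted since it was measured home.

```bash
python3 - <<'E'
from h import *
a=cv2.imread('pics/s6.png');b=cv2.imread('pics/sc27.png')
A=a[180:200,344:366];B=b[174:206,338:372]
r_=cv2.matchTemplate(B,A,cv2.TM_CCOEFF_NORMED);print(cv2.minMaxLoc(r_))
p,rs=cv2.phaseCorrelate(a[180:206,344:366,1].astype(float),b[180:206,344:366,1].astype(float));print(p,rs)
E
python3 pin.py 28
```

```text
(-0.1116408109664917, 0.9979168176651001, (12, 0), (6, 6))
(-0.12189743275584064, 0.6077263328701736) 0.9597318217325103
25.7333 turned 0.89 Mz -0.031 w 0.0373 [(np.float64(12.08), np.float64(313.2), np.float64(232.23)), (np.float64(18.62), np.float64(306.15), np.float64(234.07))]
```

```bash
python3 -c "
from rig import ticket
print(ticket.hand_in())"
```

```text
the job is handed in; nothing more can be done
None
```

The steel carrier is back in its seat and the index pin is in the cam's notch. I handed the job in at about 26 s of the 72 s allowed; it reports no verdict.

- **Carrier:** I lowered it until light contact, with only a few newtons on the wrist. The tool stopped within 0.2 mm of the expected home height. Once it was released, its flange measured exactly 72 mm across when cast at the home height.
- **Knob:** I turned it about 0.89 rad clockwise at a 10 N grip, in small steps. I tracked the pin by its black end-knob in the scene view and stopped when it had moved in about 3.7 mm. It stayed there after I let go, and the hold-down shoe is over the flange.
- **Last checks:** The robot was clear of everything. A before/after comparison of the top view showed no bystander moved, apart from the areas the arm and its shadow covered.
- **Disagreements:** The wrist moment was too noisy (about ±0.05 N m) to show the drop on its own, so I relied on the images. For the carrier's final position, template matching showed no shift, while a phase correlation gave 0.6 px. I put that down to changed shadows and did not look further.

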